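Take a pile of tube boxes apart onto colour-coded stacking bases

TASK

The tube boxes came back in one pile. Take it apart from the top and lock each box flat on the stacking base of its own colour: first the green, then the orange, then the long blue one; then lock the small blue box that stands apart onto the lid of the long blue box on its base. Lower the boxes into place gently rather than dropping them, keep them upright, and do not disturb the vial and the petri dish; carry everything clear of the analyser.

Things in the scene. Friction and masses are not known exactly. Their poses are not given: they have to be found in the camera images.
- green_box: Short white box, green lid, top of the pile; 68 (y) x 58 (x) x 32 mm high + lugs, 102 g, lid fixed shut. Origin: centre of underside, z up. On the lid two tapered lugs at y = +-19 mm, 8 mm high, 19 mm across at the foot, 9 at the top; below, same spots, pockets 23 mm square, 10 deep, slip over lugs, either way round; tapers guide it from 5 mm off. Grip its plain long sides.
- orange_box: Medium white box, orange lid, in mid-pile, locked on the blue; 92 (y) x 58 (x) x 32 mm high + lugs, 138 g, lid fixed shut. Origin: centre of underside, z up. On the lid two tapered lugs at y = +-19 mm, 8 mm high, 19 mm across at the foot, 9 at the top; below, same spots, pockets 23 mm square, 10 deep, slip over lugs, either way round; tapers guide it from 5 mm off. Grip its plain long sides.
- long_blue_box: Long white box, blue lid, bottom of the pile; 116 (y) x 58 (x) x 32 mm high + lugs, 174 g, lid fixed shut. Origin: centre of underside, z up. On the lid two tapered lugs at y = +-19 mm, 8 mm high, 19 mm across at the foot, 9 at the top; below, same spots, pockets 23 mm square, 10 deep, slip over lugs, either way round; tapers guide it from 5 mm off. Grip its plain long sides.
- small_blue_box: Short white box, blue lid, alone on the worktop; 68 (y) x 58 (x) x 32 mm high + lugs, 102 g, lid fixed shut. Origin: centre of underside, z up. On the lid two tapered lugs at y = +-19 mm, 8 mm high, 19 mm across at the foot, 9 at the top; below, same spots, pockets 23 mm square, 10 deep, slip over lugs, either way round; tapers guide it from 5 mm off. Grip its plain long sides.
- base_green: Fixed grey stacking base with green end caps, 66 (x) x 150 (y) x 10 mm thick. Origin: centre of underside, on the worktop, z up. On its top two tapered lugs at y = +-19 mm, 8 mm high, 19 mm across at the foot, 9 at the top, black. A box locked on it is centred, its length along this y, its underside 10 mm above this origin. Place of the green box.
- base_orange: Fixed grey stacking base with orange end caps, 66 (x) x 150 (y) x 10 mm thick. Origin: centre of underside, on the worktop, z up. On its top two tapered lugs at y = +-19 mm, 8 mm high, 19 mm across at the foot, 9 at the top, black. A box locked on it is centred, its length along this y, its underside 10 mm above this origin. Place of the orange box.
- base_blue: Fixed grey stacking base with blue end caps, 66 (x) x 150 (y) x 10 mm thick. Origin: centre of underside, on the worktop, z up. On its top two tapered lugs at y = +-19 mm, 8 mm high, 19 mm across at the foot, 9 at the top, black. A box locked on it is centred, its length along this y, its underside 10 mm above this origin. Place of the long blue box.
- vial: Bystander: small clear vial with a black cap, 27 mm across, 74 mm high, standing upright. Origin at the centre of its underside.
- petri_dish: Bystander: lidded round dish with pink content, in front of the analyser, 62 mm across, 15 mm high. Origin at the centre of its underside.
- analyser: Obstacle: the fixed grey bench analyser with a sloping screen in the middle of the worktop, between the pile and the bases. Origin on the worktop under its middle; it reaches about 115 mm in front of it (-x), 85 mm behind, 85 mm to each side (y) and 223 mm up. Carry boxes over it or round its front.
Things that resemble listed ones, but are neither listed nor needed, are in the scene too. Leave any red or turquoise look-alike of the long_blue_box alone.

How it is judged (in metres and radians):
On the way, in this order (a step that is already met when the one before it is completed fails the run):
1. green box locked flat on the base green (horizontal distance between green_box and base_green below 0.006 m and z of green_box in the frame of base_green between 0.007 and 0.013 m and angle between the y axis of green_box and the y axis of base_green, either way round below 0.14 rad), for 0.2 s.
2. orange box locked flat on the base orange (horizontal distance between orange_box and base_orange below 0.006 m and z of orange_box in the frame of base_orange between 0.007 and 0.013 m and angle between the y axis of orange_box and the y axis of base_orange, either way round below 0.14 rad), for 0.2 s.
3. long blue box locked flat on the base blue (horizontal distance between long_blue_box and base_blue below 0.006 m and z of long_blue_box in the frame of base_blue between 0.007 and 0.013 m and angle between the y axis of long_blue_box and the y axis of base_blue, either way round below 0.14 rad), for 0.2 s.
4. small blue box locked flat on the long blue box (horizontal distance between small_blue_box and long_blue_box below 0.006 m and z of small_blue_box in the frame of long_blue_box between 0.029 and 0.035 m and angle between the y axis of small_blue_box and the y axis of long_blue_box, either way round below 0.14 rad), for 0.2 s.
At the end, for the whole second after the job is handed in: Green, orange and long blue box locked on the base of their colour, small blue box on the long blue box's lid: each centred within 6 mm, seated within 3 mm in height, parallel within 0.14 rad (either way round), upright within 0.06 rad, released and at rest (all of step 1 and all of step 2 and all of step 3 and all of step 4 and angle between each of green_box, orange_box, long_blue_box, small_blue_box's own z axis and vertical below 0.06 rad and linear speed of each of green_box, orange_box, long_blue_box, small_blue_box below 0.02 m/s and angular speed of each of green_box, orange_box, long_blue_box, small_blue_box below 0.2 rad/s and contact force between each of green_box, orange_box, long_blue_box, small_blue_box and the fingers below 0.05 N); the robot touches nothing.
It fails at once if a box is dropped: it moves faster than 0.5 m/s with no finger on it (a fall of more than about 13 mm) ((linear speed of green_box above 0.5 m/s and contact force between green_box and the fingers below 0.02 N) or (linear speed of orange_box above 0.5 m/s and contact force between orange_box and the fingers below 0.02 N) or (linear speed of long_blue_box above 0.5 m/s and contact force between long_blue_box and the fingers below 0.02 N) or (linear speed of small_blue_box above 0.5 m/s and contact force between small_blue_box and the fingers below 0.02 N)).
It fails at once if a box, the fingers or the arm strikes the analyser with more than 5 N (contact force between any of the fingers, the arm, green_box, orange_box, long_blue_box, small_blue_box and analyser above 5 N).
It fails at once if a box is tipped by more than 0.5 rad (angle between any of green_box, orange_box, long_blue_box, small_blue_box's own z axis and vertical above 0.5 rad).
It fails at once if the vial or the petri dish is shifted by more than 15 mm, or the vial is tipped over (distance of any of vial, petri_dish from where it was at the start of the episode above 0.015 m or angle between vial's own z axis and vertical above 0.4 rad).
It also fails if it takes over 128 s, if anything falls off the work surface, if the arm or the gripper's body presses on something with over 40 N, if the wrist force passes 120 N, or if a joint passes its speed limit or range.

ROBOT

A 7-joint arm with a two-finger parallel gripper is mounted at the origin on a cart in front of the work surface, level with it; the furniture and walls round the work are solid. World frame = base frame: x ahead of the robot, y to its left, z up, the work surface at z = 0. Lengths are in m, angles in degrees, forces in N, time in s.
With the tool pointing down it reaches from about 0.425 to 0.875 m from the base axis. Payload 4.7 kg.
Tool frame: the origin (TCP) lies between the finger pads; the fingertips stand robot.tcp_to_tips ahead of it and the grasp point (between the pads) lies 8 mm behind it (robot.tcp_to_tips is the distance from the TCP to the fingertips, in m); z points along the fingers, y is the line along which they close (so a half turn about z gives the same grasp; the last joint's range is limited). The gripper opens to 87 mm and grips with 3 to 60 N. Pads are 19 mm wide; open, the fingers measure 117 mm over their backs; the gripper's body (75 mm by 190 mm) begins 51 mm behind the grasp point.
Start: joints at [-65.884, 18.392, -4.016, 83.108, 1.295, 78.541, -3.26], TCP at [0.257, 0.597, 0.234] pointing down, gripper open.
Joint ranges: [-163.93, 163.93], [-17.29, 119.83], [-79.2, 71.16], [3.27, 140.29], [-89.18, 269.18], [5.43, 117.66], [-154.24, 154.24]. Speed limits (degrees/s): [147.25, 147.25, 180, 180, 180, 180, 180].

INTERFACE

Orientations are given as a 3x3 rotation matrix whose columns are the frame's x, y, z axes.
In Python, from rig import robot gives the robot as it stands. Calls block until the motion is done:
- robot.move_ptp(position, orientation): joint-space move of the TCP to a pose.
- robot.movel(position, rot=None, max_speed=0.15, contact_N=None): straight line of the TCP; rot=None keeps the orientation; max_speed is the mean speed in m/s. With contact_N (N) it stops when the force on the tool has changed by that much, and returns True; else False.
- robot.move_joints(angles): joint-space move.
- robot.command_gripper(opening): finger opening in m; the grip force is fixed at half the most; returns when the fingers have stopped.
- robot.hold(seconds).
- robot.inverse_kinematics(position, orientation): joint angles nearest the present ones, or None.
- robot.observe(): the state.
- robot.read_camera(name): name is "side" or "top" or "wrist"; returns a dict with "color" (384x512x3 uint8, red, green, blue), "z_map" (384x512 float32, m along the optical axis (not along the pixel's ray), 0 where there is no reading), "mtx" (3x3 intrinsics, pixels), "extrinsics" (4x4, takes a point from camera to world coordinates). Camera axes: x right, y down, z forward; pixel columns grow to the right and rows downward; lengths in m; the calibration is good to about 2 mm. A picture is of the moment at which its call begins.
A pose or a line that the arm cannot do raises robot.Unreachable and nothing moves.
- robot.close_job(): hands the job in; it is judged then, once.
The state is a dict: "t": time; "joint_positions": joint angles; "joint_velocities": joint speeds; "tau": joint torques, N m; "tool_pos": TCP position; "tcp_rot": TCP orientation; "wrist_force": force on the tool from outside, world axes, zero at the start; "ft_torque": the same for the moment, N m; "width": finger opening in m; "grip_force": force on a finger pad.
Only numpy, scipy, OpenCV 4.12 (cv2) and the standard library are available. Lean on these libraries where they do the work, as an engineer would, in place of code of your own. Each camera call takes 0.05 s, during which the arm holds its last target. There are 200 camera calls.

## Working session

There is one attempt and no reset: what is moved stays moved. The work goes in short steps, each a Python script; the robot and the scene stay as the last script left them, time stands still between calls to the robot, and variables do not carry over. Pictures are saved under pics/ and viewed, at most 14 in all, crops included, and the job is handed in when it is done.

```bash
ls && mkdir -p pics && python3 - <<'E'
from rig import robot
import cv2,numpy as np
s=robot.observe();print(s['t'],s['tool_pos'],s['width'],robot.tcp_to_tips)
print(s['tcp_rot'])
for n in("top","side"):
    r=robot.read_camera(n);np.savez(f"pics/{n}0.npz",**r)
    print(n,r['mtx'].round(1).tolist(),r['extrinsics'].round(3).tolist())
    cv2.imwrite(f"pics/{n}0.png",cv2.resize(r['color'][...,::-1],(800,600),interpolation=cv2.INTER_CUBIC))
E
```

```text
pics
0.0 [0.25700837 0.59646231 0.23249265] 0.08692697541582244 0.011
[[-9.18412931e-01  3.95622603e-01 -6.65981005e-04]
 [ 3.95623157e-01  9.18411294e-01 -1.73582594e-03]
 [-7.50875017e-05 -1.85768250e-03 -9.99998272e-01]]
top [[369.2, 0.0, 251.8], [0.0, 369.2, 192.3], [0.0, 0.0, 1.0]] [[-0.014, -0.997, 0.076, 0.392], [-1.0, 0.016, 0.015, 0.239], [-0.016, -0.076, -0.997, 1.588], [0.0, 0.0, 0.0, 1.0]]
side [[368.8, 0.0, 257.9], [0.0, 368.8, 188.1], [0.0, 0.0, 1.0]] [[0.867, -0.288, 0.407, 0.027], [-0.498, -0.524, 0.691, -0.576], [0.014, -0.802, -0.597, 0.789], [0.0, 0.0, 0.0, 1.0]]
```

View pics/top0.png

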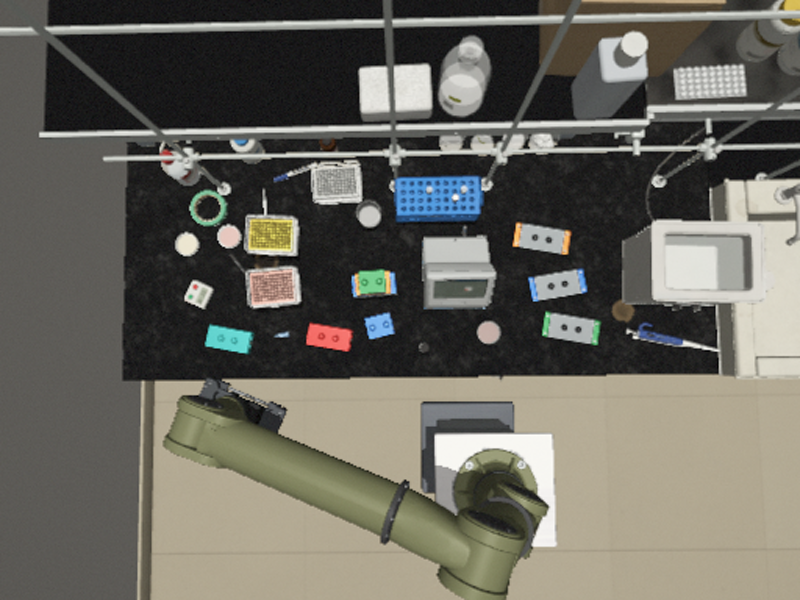

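View pics/side0.png

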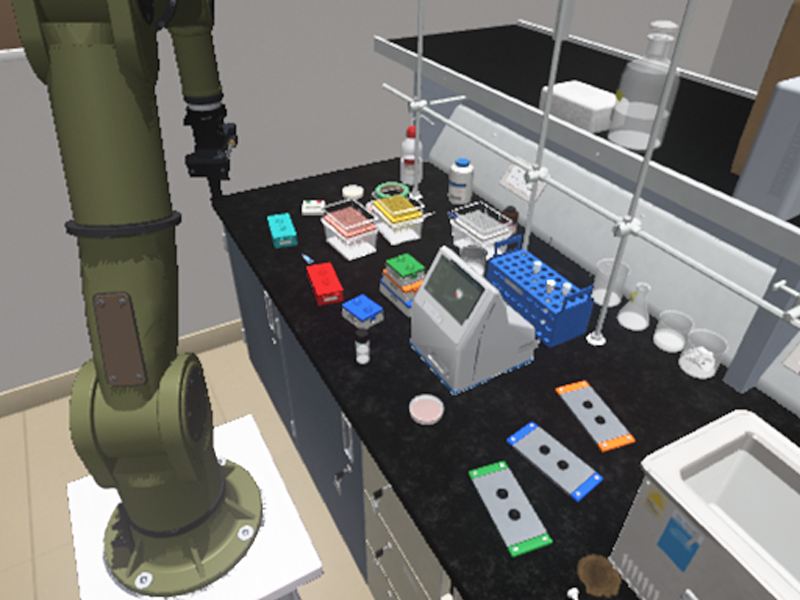

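The top view (800x600) shows the pile at (374,284), the small blue box at (379,326), the analyser at (458,272), the petri dish at (488,332) and the vial at (424,348). The bases are orange (542,238), blue (557,285) and green (571,328). The red and turquoise look-alikes are at (329,337) and (228,339). The side view confirms this layout, with a rod frame at the back.

```bash
cat > h.py <<'E'
import numpy as np,cv2
from scipy.spatial.transform import Rotation as R
def cloud(r):
    z=r['z_map'];v,u=np.mgrid[:z.shape[0],:z.shape[1]];K=r['mtx'];E=r['extrinsics']
    P=np.stack([(u-K[0,2])/K[0,0]*z,(v-K[1,2])/K[1,1]*z,z],-1)@E[:3,:3].T+E[:3,3]
    P[z==0]=np.nan;return P
E
python3 - <<'E'
from h import *
T=dict(np.load('pics/top0.npz'));S=dict(np.load('pics/side0.npz'))
PT,PS=cloud(T),cloud(S)
for n,P,pts in(("top",PT,dict(pile=(374,283),small=(379,326),gl=(563,327),gr=(580,329),bl=(549,286),br=(566,284),ol=(534,238),orr=(551,239),anal=(458,255),dish=(488,332),vial=(424,348),red=(329,337),table=(450,350),rod1=(300,156),rod2=(300,133),diag=(130,115),strut=(393,100),post=(395,150),blue_rack=(440,190),base=(557,250))),
 ("side",PS,dict(pile=(406,264),small=(362,308),g=(508,508),b=(555,457),o=(595,412),gd=(427,408),vial=(362,338),rack=(540,280),rodA=(470,130),rodB=(700,260),an=(450,255)))):
    for k,(u,v) in pts.items(): print(n,k,P[round(v*.64),round(u*.64)].round(3))
# anything high above the workspace
for n,P in(("top",PT),("side",PS)):
    m=(P[...,2]>.2)&(P[...,0]>.35)&(P[...,0]<1.0)&(abs(P[...,1])<.8)
    q=P[m];h,xe,ye=np.histogram2d(q[:,0],q[:,1],bins=[np.arange(.35,1.01,.05),np.arange(-.8,.81,.2)])
    print(n);print(h.astype(int)); 
E
```

```text
top pile [0.553 0.314 0.096]
top small [0.441 0.302 0.028]
top gl [ 0.434 -0.194  0.015]
top gr [ 0.425 -0.239  0.017]
top bl [ 0.545 -0.16   0.014]
top br [ 0.548 -0.205  0.019]
top ol [ 0.679 -0.125  0.019]
top orr [ 0.675 -0.173  0.013]
top anal [0.619 0.096 0.123]
top dish [0.424 0.01  0.018]
top vial [0.381 0.186 0.076]
top red [0.414 0.437 0.028]
top table [0.375 0.111 0.003]
top rod1 [0.833 0.473 0.275]
top rod2 [0.85  0.454 0.378]
top diag [0.9   0.83  0.369]
top strut [0.833 0.249 0.574]
top post [0.832 0.25  0.308]
top blue_rack [0.796 0.133 0.086]
top base [ 0.646 -0.188  0.002]
side pile [0.559 0.316 0.096]
side small [0.443 0.3   0.031]
side g [ 0.425 -0.223  0.013]
side b [ 0.552 -0.184  0.012]
side o [ 0.682 -0.147  0.011]
side gd [0.422 0.006 0.015]
side vial [0.381 0.173 0.07 ]
side rack [0.787 0.141 0.086]
side rodA [1.08  0.82  0.134]
side rodB [ 1.079 -0.013  0.134]
side an [0.553 0.151 0.216]
top
[[   0    0    0    0    0    0    0    0]
 [   0    0    0    0    0    0    0    0]
 [  14  284   60    0    0    0    0    0]
 [  48  298  156    0  161    0    0    
[... 255 characters left out ...]
1425]
 [  44  567  875 1781 1481 1114  953  900]
 [  58  863  650 1148 1136  795  841  823]
 [  20 1397 1597 1902  335  525  833  820]]
side
[[   0    0    0    0    0    0    0    0]
 [   0    0    0    0    0    0    0    0]
 [   0 1259  320    0    0    0    0    0]
 [   0  436  537    0  349    0    0    0]
 [   0    0  477    0  162    0    0    0]
 [   0  395  540    0    0    0    0    0]
 [   0  222  251    0    0    0    0    0]
 [   0    0    0    0    0    0    0    0]
 [   0    0    0    0    0    0    0    0]
 [   0    0  760 1505 1587 1149  463  584]
 [   0    0  679 2593 1816  624  148  127]
 [   0    0   54  329 1156  221  228  200]
 [   0    0  452 1459  209   56  181  183]]
```

```bash
cat >> h.py <<'E'
def rot(yaw):  # yaw (rad) of the box's y axis from world y; tool closes along box x
    c,s=np.cos(yaw),np.sin(yaw)
    return np.array([[-s,c,0],[c,s,0],[0,0,-1]]).astype(float)
E
python3 - <<'E'
from rig import robot
from h import *
J=np.array(robot.observe()['joint_positions'])
for p in((.555,.315,.38),(.52,.315,.36),(.555,.315,.08),(.44,.30,.02),(.55,.05,.36),(.68,-.15,.36),(.68,-.15,.03),(.55,-.18,.36),(.55,-.18,.03),(.43,-.22,.36),(.43,-.22,.03)):
    for y in(0,np.pi):
        q=robot.inverse_kinematics(p,rot(y)); print(p,round(y,1),None if q is None else np.round(q,0))
E
```

```text
(0.555, 0.315, 0.38) 0 [-45.  16.  17.  71.  -5.  94. -29.]
(0.555, 0.315, 0.38) 3.1 [-31.  16.  -1.  70.   0.  94. 148.]
(0.52, 0.315, 0.36) 0 [-47.  12.  16.  78.  -3.  91. -31.]
(0.52, 0.315, 0.36) 3.1 [-33.  12.  -1.  77.   0.  91. 146.]
(0.555, 0.315, 0.08) 0 [-45.  24.  16.  95.  -7.  62. -27.]
(0.555, 0.315, 0.08) 3.1 [-28.  23.  -5.  95.   2.  62. 146.]
(0.44, 0.3, 0.02) 0 [-50.  16.  14. 113.  -5.  51. -33.]
(0.44, 0.3, 0.02) 3.1 [-33.  16.  -5. 112.   2.  51. 141.]
(0.55, 0.05, 0.36) 0 [-36.   4.  30.  86.  -2.  90.  -6.]
(0.55, 0.05, 0.36) 3.1 None
(0.68, -0.15, 0.36) 0 [-18.  28.  45.  64. -19.  96.  22.]
(0.68, -0.15, 0.36) 3.1 [ -25.   32.   61.   64.  -28.   98. -153.]
(0.68, -0.15, 0.03) 0 [-17.  38.  39.  89. -26.  63.  28.]
(0.68, -0.15, 0.03) 3.1 [ -30.   48.   61.   89.  -44.   69. -141.]
(0.55, -0.18, 0.36) 0 [ 2.  8. 15. 82. -2. 90. 17.]
(0.55, -0.18, 0.36) 3.1 [ -41.   15.   70.   83.  -14.   91. -152.]
(0.55, -0.18, 0.03) 0 [-25.  28.  50. 107. -25.  57.  36.]
(0.55, -0.18, 0.03) 3.1 [ -33.   34.   61.  107.  -34.   60. -138.]
(0.43, -0.22, 0.36) 0 [-14.  -6.  35.  95.   4.  90.  21.]
(0.43, -0.22, 0.36) 3.1 [  75.   -3.  -48.   92.   -3.   90. -153.]
(0.43, -0.22, 0.03) 0 [-28.  16.  58. 120. -17.  52.  39.]
(0.43, -0.22, 0.03) 3.1 [ -31.   18.   62.  120.  -20.   53. -138.]
```

```bash
python3 - <<'E'
from rig import robot
from h import *
t=[]
def snap(n):
    r=robot.read_camera("wrist");np.savez(f"pics/{n}.npz",**r);t.append(robot.observe()['t']);return r
p=robot.observe()['tool_pos']
robot.movel([p[0],p[1],.38],max_speed=.3);t.append(robot.observe()['t'])
im=[]
for n,p in(("pileA",(.50,.31,.37)),("pileB",(.46,.31,.30)),("baseA",(.55,-.18,.37)),("baseB",(.50,-.18,.37))):
    if n=="baseA": robot.move_ptp([.5,.1,.40],rot(0))
    robot.move_ptp(p,rot(0)); r=snap(n); im.append(r['color'][...,::-1])
    if n=="pileA": print(r['mtx'].round(1).tolist(),r['extrinsics'].round(3).tolist())
print(t)
a=np.vstack([np.hstack(im[:2]),np.hstack(im[2:])]);cv2.imwrite('pics/m1.png',cv2.resize(a,(800,600),interpolation=cv2.INTER_AREA))
E
```

```text
[[283.4, 0.0, 254.4], [0.0, 283.4, 185.1], [0.0, 0.0, 1.0]] [[1.0, 0.003, -0.0, 0.499], [0.003, -0.96, -0.279, 0.388], [-0.001, 0.279, -0.96, 0.521], [0.0, 0.0, 0.0, 1.0]]
[0.7417, 2.1917, 2.6583, 4.7417, 5.1083]
```

View pics/m1.png

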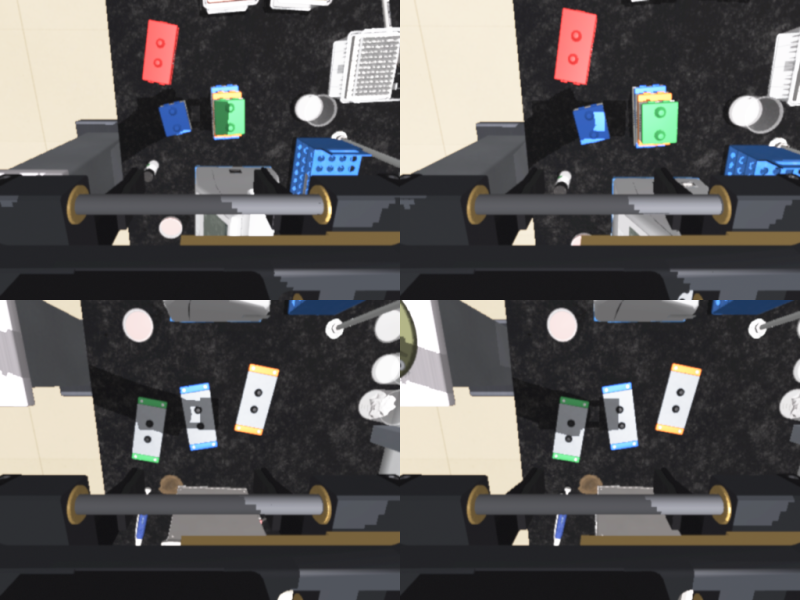

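Each panel of the wrist mosaic is 400x300. In the top-left panel the pile is at (230,110), the small blue box at (175,118) and the red box at (160,52). In the lower-left panel the bases are green (150,430), blue (198,415) and orange (257,400), with their black lug pairs clearly visible. Next I fit rectangles to the depth points.

```bash
cat >> h.py <<'E'
def fit(r,c,half,zlo,zhi,L):
    """centre, yaw of y axis, size, median z of the points in a height band near c"""
    P=cloud(r).reshape(-1,3)
    q=P[(abs(P[:,0]-c[0])<half)&(abs(P[:,1]-c[1])<half)&(P[:,2]>zlo)&(P[:,2]<zhi)]
    if len(q)<30: return None
    # largest connected group
    g=np.zeros((200,200),np.uint8);ij=((q[:,:2]-np.array(c)+half)/(2*half)*199).astype(int);g[ij[:,1],ij[:,0]]=1
    g=cv2.dilate(g,np.ones((9,9)));n,l,s,_=cv2.connectedComponentsWithStats(g)
    k=1+np.argmax(s[1:,4]);q=q[l[ij[:,1],ij[:,0]]==k]
    b=cv2.boxPoints(cv2.minAreaRect((q[:,:2]*1000).astype(np.float32)))/1000
    e=[b[1]-b[0],b[2]-b[1]];ln=[np.linalg.norm(v) for v in e];d=e[int(np.argmax(ln))]
    if d[1]<0:d=-d
    return b.mean(0).round(4),round(float(np.degrees(np.arctan2(-d[0],d[1]))),1),np.sort(ln)[::-1].round(3),round(float(np.median(q[:,2])),4),len(q)
E
python3 - <<'E'
from h import *
L=lambda n:dict(np.load(f'pics/{n}.npz'))
B=dict(green=(.43,-.217),blue=(.547,-.182),orange=(.678,-.149))
for k,c in B.items():
    for v in("baseA","baseB","top0","side0"): print(k,v,fit(L(v),c,.09,.006,.014,.15))
for v in("pileA","pileB","top0","side0"):
    print('table',v,np.nanmedian(cloud(L(v))[...,2][(abs(cloud(L(v))[...,2])<.02)]).round(4))
    print('greenlid',v,fit(L(v),(.553,.314),.07,.088,.1,.068))
    print('orangelid',v,fit(L(v),(.553,.314),.07,.058,.07,.068))
    print('bluelid',v,fit(L(v),(.553,.314),.08,.027,.037,.068))
    print('small',v,fit(L(v),(.442,.301),.05,.025,.037,.068))
E
```

```text
green baseA (array([ 0.4319, -0.2173], dtype=float32), -10.4, array([0.151, 0.067], dtype=float32), 0.0102, 2733)
green baseB (array([ 0.4318, -0.2172], dtype=float32), -10.4, array([0.151, 0.066], dtype=float32), 0.0103, 2739)
green top0 (array([ 0.4322, -0.2174], dtype=float32), -10.9, array([0.155, 0.072], dtype=float32), 0.0095, 394)
green side0 (array([ 0.429 , -0.2156], dtype=float32), -10.4, array([0.152, 0.068], dtype=float32), 0.0096, 1520)
blue baseA (array([ 0.5511, -0.1854], dtype=float32), 9.0, array([0.151, 0.066], dtype=float32), 0.0102, 2863)
blue baseB (array([ 0.5512, -0.1853], dtype=float32), 9.0, array([0.15 , 0.066], dtype=float32), 0.0102, 2865)
blue top0 (array([ 0.5476, -0.183 ], dtype=float32), 12.8, array([0.149, 0.075], dtype=float32), 0.0091, 378)
blue side0 (array([ 0.5477, -0.1846], dtype=float32), 8.7, array([0.15 , 0.069], dtype=float32), 0.0095, 1227)
orange baseA (array([ 0.6803, -0.1462], dtype=float32), -10.4, array([0.151, 0.067], dtype=float32), 0.0102, 3080)
orange baseB (array([ 0.6799, -0.1461], dtype=float32), -10.6, array([0.151, 0.066], dty
[... 1414 characters left out ...]
2), 0.0631, 39)
bluelid top0 (array([0.5591, 0.2668], dtype=float32), -83.8, array([0.052, 0.012], dtype=float32), 0.0315, 31)
small top0 (array([0.4433, 0.3053], dtype=float32), 13.4, array([0.072, 0.057], dtype=float32), 0.0305, 190)
table side0 0.0001
greenlid side0 (array([0.5546, 0.319 ], dtype=float32), 3.1, array([0.069, 0.061], dtype=float32), 0.095, 208)
orangelid side0 (array([0.5344, 0.3103], dtype=float32), 36.9, array([0.095, 0.052], dtype=float32), 0.0635, 102)
bluelid side0 (array([0.5332, 0.2935], dtype=float32), 10.5, array([0.068, 0.019], dtype=float32), 0.0317, 37)
small side0 (array([0.4415, 0.3019], dtype=float32), 10.5, array([0.066, 0.062], dtype=float32), 0.0312, 213)
```

```bash
python3 - <<'E'
from h import *
L=lambda n:dict(np.load(f'pics/{n}.npz'))
for v in("pileA","pileB"):
    print('green lugs',fit(L(v),(.557,.319),.045,.1005,.107,0)); print('small lugs',fit(L(v),(.445,.3045),.045,.0365,.043,0))
    for k,c,h in(('green',(.557,.319),.0925),('small',(.445,.3045),.0285)):print(k,'top only',fit(L(v),c,.05,h+.002,h+.006,0))
for v in("baseA","baseB"):
    for k,c in dict(green=(.432,-.217),blue=(.551,-.185),orange=(.68,-.146)).items(): print(k,fit(L(v),c,.045,.0145,.021,0))
E
```

```text
green lugs (array([0.5566, 0.3382], dtype=float32), -54.1, array([0.014, 0.013], dtype=float32), 0.1031, 77)
small lugs (array([0.4408, 0.3223], dtype=float32), -46.0, array([0.013, 0.013], dtype=float32), 0.0387, 59)
green top only (array([0.5574, 0.3192], dtype=float32), 3.4, array([0.068, 0.056], dtype=float32), 0.0963, 1429)
small top only (array([0.4449, 0.3042], dtype=float32), 12.5, array([0.068, 0.058], dtype=float32), 0.0323, 1083)
green lugs (array([0.5569, 0.3389], dtype=float32), -88.5, array([0.014, 0.014], dtype=float32), 0.1033, 107)
small lugs (array([0.4489, 0.2865], dtype=float32), -0.3, array([0.014, 0.014], dtype=float32), 0.0392, 71)
green top only (array([0.5579, 0.3192], dtype=float32), 3.8, array([0.068, 0.058], dtype=float32), 0.0963, 2041)
small top only (array([0.445 , 0.3043], dtype=float32), 13.0, array([0.068, 0.058], dtype=float32), 0.0323, 1445)
green (array([ 0.436 , -0.1979], dtype=float32), 87.2, array([0.014, 0.013], dtype=float32), 0.0169, 55)
blue (array([ 0.5487, -0.1661], dtype=float32), 63.2, array([0.014, 0.013], dtype=float32), 0.0169, 54)
orange (array([ 0.6839, -0.127 ], dtype=float32), -32.4, array([0.013, 0.013], dtype=float32), 0.0172, 56)
green (array([ 0.436 , -0.1982], dtype=float32), -27.9, array([0.014, 0.014], dtype=float32), 0.017, 49)
blue (array([ 0.548 , -0.1664], dtype=float32), 46.2, array([0.014, 0.014], dtype=float32), 0.0171, 54)
orange (array([ 0.6827, -0.1278], dtype=float32), 52.3, array([0.014, 0.012], dtype=float32), 0.0172, 54)
```

All the fits match the given sizes: lids 68x58 at z=0.096 and 0.032, bases 150x66 at z=0.010, and lugs 19 mm off centre. Next is the green box.

```bash
cat >> h.py <<'E'
BASE=dict(green=((.4318,-.2173),-10.4),blue=((.5511,-.1854),9.0),orange=((.6801,-.1462),-10.5))
ZC=.35
def go(robot,xy,z,yaw,v=.3): robot.movel([*xy,z],rot(np.radians(yaw)),max_speed=v)
def pick(robot,xy,yaw,zbot):
    robot.move_ptp([*xy,max(zbot+.1,.2)],rot(np.radians(yaw)))
    go(robot,xy,zbot+.05,yaw,.2); go(robot,xy,zbot+.0155,yaw,.08)
    robot.command_gripper(0.03); s=robot.observe(); print('grip',s['width'],s['grip_force'],s['tool_pos'])
    go(robot,xy,zbot+.035,yaw,.06); go(robot,xy,ZC,yaw,.25)
    s=robot.observe(); print('lifted',s['width'],s['grip_force'],np.round(s['wrist_force'],2))
def place(robot,xy,yaw,zbot):
    """carry at ZC, lower onto zbot; returns with the box still held"""
    go(robot,xy,ZC,yaw,.25); go(robot,xy,zbot+.0155+.02,yaw,.2)
    for n in(6,14):
        hit=robot.movel([*xy,zbot+.0155-.002],max_speed=.02,contact_N=n)
        s=robot.observe(); print('down',hit,np.round(s['tool_pos'],4),np.round(s['wrist_force'],1),round(s['t'],1))
        if s['tool_pos'][2]<zbot+.0155+.0025: break
def release(robot,xy,yaw):
    robot.command_gripper(.087); z=robot.observe()['tool_pos'][2]
    go(robot,xy,z+.05,yaw,.1); go(robot,xy,ZC,yaw,.3)
def snap(robot,n):
    r=robot.read_camera("wrist");np.savez(f"pics/{n}.npz",**r);return r
E
python3 - <<'E'
from rig import robot
from h import *
robot.move_ptp([.5,.1,.40],rot(0))
pick(robot,(.5577,.3192),3.6,.064)
xy,y=BASE['green'];place(robot,xy,y,.010)
E
```

```text
grip 0.05760763706129936 30.00026394613087 [0.55782202 0.31925354 0.07969661]
lifted 0.05771106490771674 29.99990113545209 [ 0.72  0.36 -0.91]
down True [ 0.4316 -0.2172  0.0256] [-1.   0.1  3.4] 15.7
```

The green box seated at exactly the nominal height. Now I release it, check it, and measure the rest of the pile.

```bash
python3 - <<'E'
from rig import robot
from h import *
xy,y=BASE['green'];release(robot,xy,y)
robot.move_ptp([.5,-.12,.38],rot(0)); a=snap(robot,"chk1")
print('green',fit(a,xy,.06,.039,.0445,0))
robot.move_ptp([.46,.31,.34],rot(0)); b=snap(robot,"pile2")
print('orange',fit(b,(.557,.318),.07,.0625,.0665,0)); print('blue',fit(b,(.557,.318),.08,.030,.0345,0))
cv2.imwrite('pics/c1.png',cv2.resize(np.hstack([a['color'],b['color']])[:,:,::-1],(800,300),interpolation=cv2.INTER_AREA)); print(robot.observe()['t'])
E
```

```text
green (array([ 0.4319, -0.2172], dtype=float32), -10.6, array([0.068, 0.058], dtype=float32), 0.0423, 969)
orange (array([0.5572, 0.3189], dtype=float32), 3.4, array([0.091, 0.058], dtype=float32), 0.0643, 2022)
blue (array([0.5542, 0.3596], dtype=float32), -84.8, array([0.058, 0.033], dtype=float32), 0.032, 265)
20.4833
```

View pics/c1.png

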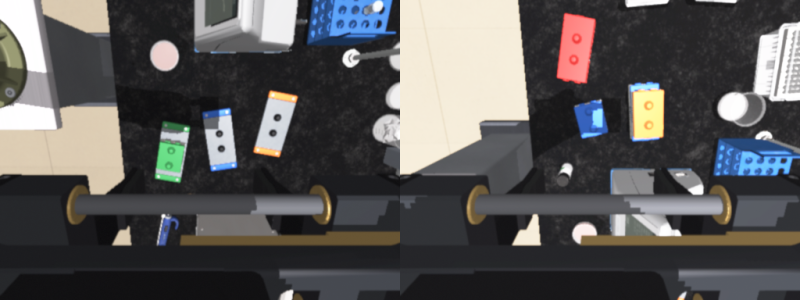

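The left panel shows the green box flat on the green base at (171,150), with its lid at z=0.042. The right panel shows the orange box on top of the long blue one at (646,112), and the vial still standing at (566,172). Next are the orange box and then the blue, checking each seat height before release.

```bash
python3 - <<'E'
from rig import robot
from h import *
pick(robot,(.5572,.3189),3.5,.032)
xy,y=BASE['orange'];place(robot,xy,y,.010)
if robot.observe()['tool_pos'][2]>.0285: raise SystemExit('not seated')
release(robot,xy,y)
robot.move_ptp([.55,-.1,.38],rot(0)); a=snap(robot,"chk2")
print('orange',fit(a,xy,.075,.039,.0445,0),'bluebase',fit(a,BASE['blue'][0],.085,.006,.014,0))
robot.move_ptp([.46,.31,.34],rot(0)); b=snap(robot,"pile3")
print('blue',fit(b,(.557,.318),.08,.030,.0345,0),'small',fit(b,(.445,.3043),.05,.030,.0345,0))
cv2.imwrite('pics/c2.png',cv2.resize(np.hstack([a['color'],b['color']])[:,:,::-1],(800,300),interpolation=cv2.INTER_AREA)); print(robot.observe()['t'])
E
```

```text
grip 0.057686780867618706 29.999941033311188 [0.55731764 0.31898112 0.04772157]
lifted 0.0578484026111783 29.999971697106957 [ 0.37  1.03 -0.86]
down True [ 0.6799 -0.1462  0.0257] [-1.   0.   5.2] 29.6
orange (array([ 0.6796, -0.1466], dtype=float32), -10.8, array([0.093, 0.058], dtype=float32), 0.0423, 1480) bluebase (array([ 0.5509, -0.1849], dtype=float32), 8.9, array([0.15 , 0.066], dtype=float32), 0.0103, 2458)
blue (array([0.5572, 0.3179], dtype=float32), 4.0, array([0.116, 0.058], dtype=float32), 0.0322, 2356) small (array([0.445 , 0.3041], dtype=float32), 13.0, array([0.068, 0.058], dtype=float32), 0.0323, 1250)
34.3583
```

View pics/c2.png

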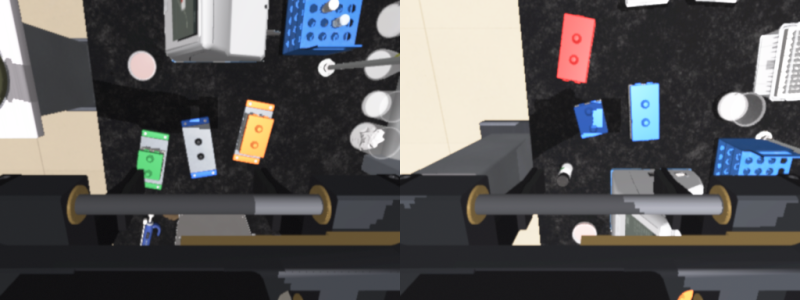

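The orange box is seated at (255,135) in the left panel, its lid at z=0.042. The long blue box stands alone at (645,112) in the right panel and the small one is at (591,119). I'll do the long blue box, then the small one if the blue checks out.

```bash
python3 - <<'E'
from rig import robot
from h import *
pick(robot,(.5572,.3179),3.8,0)
xy,y=BASE['blue'];place(robot,xy,y,.010)
if robot.observe()['tool_pos'][2]>.0285: raise SystemExit('not seated')
release(robot,xy,y)
robot.move_ptp([.55,-.1,.38],rot(0)); a=snap(robot,"chk3")
f=fit(a,xy,.085,.039,.0445,0); print('blue',f,robot.observe()['t'])
if np.linalg.norm(f[0]-xy)>.003 or abs(f[3]-.0422)>.001: raise SystemExit('check')
xy=f[0].astype(float); y=f[1]
go(robot,(.5,.1),.38,0); pick(robot,(.445,.3043),13.0,0)
place(robot,xy,y,.042)
if robot.observe()['tool_pos'][2]>.0605: raise SystemExit('not seated')
release(robot,xy,y)
robot.move_ptp([.55,-.1,.38],rot(0)); a=snap(robot,"chk4")
print('small',fit(a,xy,.06,.071,.0765,0),'long',fit(a,xy,.085,.039,.0445,0))
for k in('green','orange'):print(k,fit(a,BASE[k][0],.07,.039,.0445,0))
b=robot.read_camera("side")
cv2.imwrite('pics/c3.png',cv2.resize(np.hstack([a['color'],b['color']])[:,:,::-1],(800,300),interpolation=cv2.INTER_AREA)); print(robot.observe()['t'])
E
```

```text
grip 0.05754832366606158 29.957991424016654 [0.55732449 0.31800054 0.01572617]
lifted 0.057503448699408106 29.961187541484833 [-0.61 -0.78 -1.83]
down True [ 0.5509 -0.1853  0.0257] [-0.8 -0.1  5. ] 43.8
blue (array([ 0.5506, -0.1849], dtype=float32), 9.4, array([0.116, 0.058], dtype=float32), 0.0423, 1776) 46.825
grip 0.0580288726651762 29.998464533127844 [0.4450686  0.30438217 0.0156617 ]
lifted 0.05795947039869816 29.99840721487999 [ 0.58 -0.63 -1.34]
down True [ 0.5504 -0.1848  0.0577] [-0.5  0.4  5.6] 57.3
small (array([ 0.5503, -0.1853], dtype=float32), 9.4, array([0.069, 0.058], dtype=float32), 0.0743, 1120) long (array([ 0.5439, -0.1434], dtype=float32), -81.6, array([0.058, 0.032], dtype=float32), 0.0423, 450)
green (array([ 0.4321, -0.2169], dtype=float32), -10.2, array([0.068, 0.058], dtype=float32), 0.0423, 834)
orange (array([ 0.6797, -0.1461], dtype=float32), -10.5, array([0.092, 0.058], dtype=float32), 0.0423, 1490)
60.2417
```

View pics/c3.png

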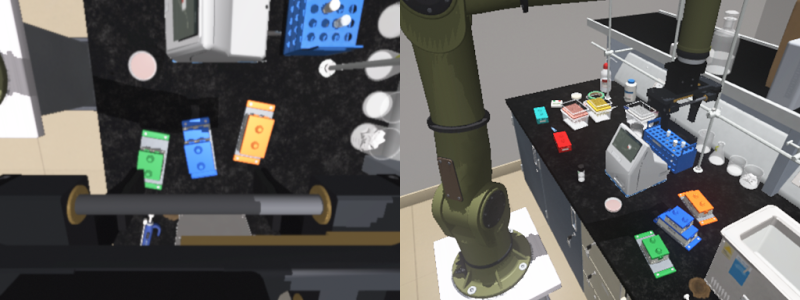

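All four boxes are in place: green (655,250), orange (697,207), and the small blue on the long blue (680,220) in the right panel. The vial (581,172) and the dish (612,205) are undisturbed.

```bash
python3 -c "
from rig import robot
robot.hold(.3);print(robot.close_job())"
```

```text
the job is handed in; nothing more can be done
None
```

The green, orange and long blue boxes are locked on the bases of their own colour and the small blue box is locked on the long blue's lid; camera checks put each within about 1 mm of centre, and I handed the job in at about 60 s, though no verdict was returned.

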